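# Stand a flat module on edge in its test dock and lock it

## Task

Tip the flat metal module up so that it stands on the edge opposite its pull tab, with the tab on top, and set it in the dock: standing on the bench between the two low guides, back against the dock's upright plate. Then turn the handwheel until the black mark on its rim faces the fixed pointer, which swings the retaining arm across the module's front. Let go, and leave the other things on the bench where they are.

Things in the scene. Friction and masses are not known exactly. Their poses are not given: they have to be found in the camera images.
- module_center (a point): centre of the body of the loose flat module: grey metal box 120 mm (own x) by 140 mm (own y) by 36 mm (own z), about 0.4 kg, lying flat, own z up; too wide to grip so. A pull tab is on its +x end; its -x end is the heavy one (centre of mass 48 mm from it). Stood on that end (own x up) it is 148 mm tall with the tab, body's top 120 mm up, this point 60 mm up, and is balanced within 20 degrees.
- tab (a point): centre of the module's stiff steel pull tab (axes as module_center), on the middle of the end: 28 mm long in x (body's end face is 14 mm behind this point), 80 mm wide in y, 6 mm thick, flush with the body's top (+z) face. While the module lies flat there are 30 mm of free height under the tab, where a fingertip can hook and lift; on the upright module it can be pinched across its 6 mm from above.
- bay (a point): point of the fixed dock at bench level, mid front face of its grey upright plate (160 wide, 8 thick, 75 mm high). Dock axes: x into the plate, away from the module's place; y along the plate; z up. In front (own x -54 to 8 mm) are two guides 14 mm high, inner faces at own y +82 and -82 mm; the module stands between them on the bench, its 140 mm along the dock's y, a large face against the plate.
- wheel_axis (a point): on the upright axis of the dock's handwheel at the rim's top (158 mm over the bench), at (-52, 150) mm in the dock's x, y. The wheel is an aluminium cup open at the top, 110 mm across; its rim wall, 8 mm thick, stands 20 mm above the disc inside and can be pinched from above at 51 mm radius; only a low hub lies inside. It stays where left; turning takes about 0.1 N m.
- wheel_mark (a point): the black mark on the top of the rim, 51 mm from the wheel's axis. The retaining arm sits lower on the same shaft, 44 to 60 mm above the bench, 120 mm long, and points 90 degrees clockwise (seen from above) from the mark. It starts swung open toward the robot, clear of the module's place.
- pointer (a point): tip of the fixed steel pointer beside the rim, on a post on the dock's +x side of the wheel, 61 mm from the wheel's axis and level with the rim's top; the post is 158 mm high
- wheel (a joint): angle of the handwheel, rad: 0 when the mark faces the pointer and the arm lies across the module's front, 47 mm in front of the plate; it is positive at the start (0.8 to 1.4) and falls as the wheel is turned counter-clockwise seen from above; it could go past the pointer to -0.5 when nothing stands in the dock
- cutters: bystander: blue-handled side cutters, 109 mm long, lying flat; origin at the centre of the underside
- pad: bystander: note pad 148 x 106 x 12 mm, lying flat; origin at the centre of the underside
- marker: bystander: black and red marker pen, 136 mm long, lying flat; origin at the centre of the underside

How it is judged:
On the way, in this order (a step that is already met when the one before it is completed fails the run):
1. the module has been brought upright, tab on top (within about 9 degrees) (angle between module_center's own x axis and vertical below 0.15 rad), for 0.2 s.
2. the module stands upright in the dock, between the guides and against the plate, while the arm is still swung open (angle between module_center's own x axis and vertical below 0.12 rad and height (world z) of module_center below 0.066 m and x of module_center in the frame of bay between -0.032 and -0.01 m and y of module_center in the frame of bay between -0.016 and 0.016 m and value of joint wheel above 0.4 rad), for 0.2 s.
At the end, for the whole second after the job is handed in: The module stands on the bench on the edge opposite its tab, tab up within 6 degrees, between the guides, square to the plate within 7 degrees and within 12 mm of touching it; the wheel's mark faces the pointer within 8.5 degrees (arm across the module's front) (angle between module_center's own x axis and vertical below 0.1 rad and height (world z) of module_center between 0.054 and 0.066 m and x of module_center in the frame of bay between -0.03 and -0.01 m and y of module_center in the frame of bay between -0.016 and 0.016 m and angle between the y axis of module_center and the y axis of bay, either way round below 0.12 rad and value of joint wheel between -0.15 and 0.15 rad).
It fails at once if a bystander (marker, cutters or note pad) is moved by more than 30 mm (distance of any of marker, cutters, pad from where it was at the start of the episode above 0.03 m).
It also fails if it takes over 72 s, if anything falls off the work surface, if the arm or the gripper's body presses on something with over 40 N, if the wrist force passes 120 N, or if a joint passes its speed limit or range.

## Robot

A 7-joint arm with a two-finger parallel gripper is mounted at the origin on a cart in front of the work surface, level with it; the furniture and walls round the work are solid. World frame = base frame: x ahead of the robot, y to its left, z up, the work surface at z = 0. Lengths are in m, angles in rad, forces in N, time in s.
With the tool pointing down it reaches from about 0.4 to 0.85 m from the base axis. Payload 10.4 kg.
Tool frame: the origin (TCP) lies on the mounting face of the last link; the fingertips stand 173 mm ahead of it and the grasp point (between the pads) lies 155 mm ahead of it (manip.tip_extent is the distance from the TCP to the fingertips, in m); z points along the fingers, y is the line along which they close (so a half turn about z gives the same grasp; the last joint's range is limited). The gripper opens to 85 mm and grips with 20 to 120 N. Pads are 22 mm wide; open, the fingers measure 114 mm over their backs; the gripper's body (76 mm by 85 mm) begins 54 mm behind the grasp point. The pads swing forward as they close: fully open they stand 13 mm farther back than shut.
Start: joints at [-1.254, 0.332, -0.065, 1.46, 0.022, 1.35, -0.088], TCP at [0.208, 0.589, 0.405] pointing down, gripper open.
Joint ranges: [-2.6, 2.6], [-0.5, 2.12], [-1.47, 1.34], [0.16, 2.42], [-1.27, 4.41], [0.06, 2.06], [-2.6, 2.6]. Speed limits (rad/s): [2.22, 2.22, 2.79, 2.79, 3.14, 3.14, 3.14].

## Interface

Orientations are given as a unit quaternion [x, y, z, w].
In Python, from workcell import manip gives the robot as it stands.
- The arm moves only by the tool move_arm, never from a script. Its argument "plan" is one flat list of numbers, 7 for each row, row after row: the turn, a rotation vector about the tool's x, y, z in rad, then the shift along the tool's x, y, z in m, then the finger opening in m, from 0 to 0.0854. In form: [ax, ay, az, dx, dy, dz, gripper, ax, ay, az, dx, dy, dz, gripper, ...]. A call has 1 to 12 rows; each row is the pose to reach, as a shift and turn from the pose commanded when the call began, along the tool's axes at that moment; what a row does not reach only later rows make up. A row lasts 1/8 s, in which the tool goes at most 62.5 mm and 10.7 degrees, less where a joint would pass 70% of its speed; a pose out of reach is approached as far as the arm can. A call with a gripper value outside its range is refused whole. The fingers move at their own pace and stop on an object; "squeeze" is the grip in N (left out, the last holds). Time passes only in rows, so rows that repeat a pose let the fingers close. It gives the time, the measured TCP pose, the force, the opening and the grip force at its end, in the units of the state.
- manip.get_obs(): the state, without advancing time (a new reading comes with each control period).
- manip.camera(name): name is "scene" or "side" or "wrist"; returns a dict with "color" (420x560x3 uint8, red, green, blue), "fx", "fy", "cx", "cy" (pixels), "cam_to_world" (4x4, takes a point from camera to world coordinates); the wrist camera has in their place "mount" (4x4, takes a point from camera to tool coordinates, whose origin is the TCP and whose axes are the flange's). Camera axes: x right, y down, z forward; pixel columns grow to the right and rows downward; lengths in m; the calibration is good to about 2 mm. A picture is of the moment at which its call begins: read the wrist's pose just before it. There is no depth.
- manip.hand_in(): hands the job in; it is judged then, once.
Trained networks look in a picture, given as the dict that the camera call returned (one of the last four; its "shot" number tells which), for a name from the list of things; names that differ only in an ending like _2 or _b are one class to them, and where a whole thing is asked for, a point or a joint stands for the part that bears it (a point fixed in the world has none). Each returns a list of dicts, best first, with "conf" (0 to 1); they miss things now and then, are a little off and sometimes report something else, mostly with a low value. They report only what shows in the picture. A call takes as long as a camera call.
- manip.look_for(picture, label): "position" ([x, y, z] in m, in the coordinates of the camera as it stood for that picture, good to about 4 mm: the middle of the surface that is visible of it).
- manip.silhouettes(picture, label): "pixels" (420x560 bool, what is visible of it).
- manip.tip_of(picture, label): "position" ([x, y, z] in m, in the coordinates of the camera as it stood for that picture, good to about 4 mm: a listed point, or the origin of a listed thing).
The state is a dict: "clock": time; "joint_pos": joint angles; "joint_velocities": joint speeds; "tau": joint torques, N m; "position": TCP position; "ee_rot": TCP orientation; "ft_force": force on the tool from outside, world axes, zero at the start; "torque": the same for the moment, N m; "grip_width": opening from 0.0 (shut) to 1.0 (fully open); "grasp_force": force on a finger pad.
Only numpy, scipy, OpenCV 4.12 (cv2) and the standard library are available. Lean on these libraries where they do the work, as an engineer would, in place of code of your own. Each camera call takes 0.05 s, during which the arm holds its last target. There are 200 camera calls.

## Working session

There is one attempt and no reset: what is moved stays moved. The work goes in short steps, Python scripts to look and compute and a tool call to move; the robot and the scene stay as the last step left them, time stands still between calls to the robot, and variables do not carry over. Pictures are saved under pics/ and viewed, at most 10 in all, crops included, and the job is handed in when it is done.

Besides the shell and the picture viewer there is one more tool, called after "Call:" by a JSON object that holds its "api" and its "payload". move_arm: Moves the arm, as the interface text tells. Its arguments: {"type":"object","properties":{"plan":{"type":"array","items":{"type":"number"}},"squeeze":{"type":"number"}},"required":["plan"]}

```bash
mkdir -p pics; cat > h.py <<'E'
import numpy as np, cv2
from workcell import manip
from scipy.spatial.transform import Rotation as R
def T(o=None):
    o=o or manip.get_obs(); M=np.eye(4); M[:3,:3]=R.from_quat(o["ee_rot"]).as_matrix(); M[:3,3]=o["position"]; return M
def shot(n):
    M=T(); c=manip.camera(n); c["W"]=M@c["mount"] if n=="wrist" else np.array(c["cam_to_world"]); return c
def pts(c,labels):
    for l in labels:
        for d in manip.tip_of(c,l)[:2]:
            print(l,round(d["conf"],2),np.round((c["W"]@np.r_[d["position"],1])[:3],4))
def save(c,f): cv2.imwrite("pics/"+f,c["color"][:,:,::-1])
E
python3 - <<'E'
from h import *
o=manip.get_obs(); print(o); 
L=["module_center","tab","bay","wheel_axis","wheel_mark","pointer","cutters","pad","marker"]
for n in ["scene","side","wrist"]:
    c=shot(n); save(c,n+"0.png"); print(n,np.round(c["W"],3).tolist()); pts(c,L)
a=[cv2.imread(f"pics/{n}0.png") for n in ["scene","side"]]
cv2.imwrite("pics/both.png",cv2.resize(np.hstack(a),(800,300)))
E
```

```text
{'clock': 0.0, 'joint_pos': array([-1.25359235,  0.33284329, -0.06469319,  1.46096912,  0.02164479,
        1.34987222, -0.08846967]), 'joint_velocities': array([-0.00076918, -0.00037251, -0.0010591 , -0.00053108, -0.00137311,
        0.00039138, -0.00049744]), 'tau': array([-5.77367809e-04, -6.25444365e+01,  4.89124004e-02, -3.91603160e+01,
        1.62517279e-02,  9.86047875e-03,  1.86343954e-05]), 'position': array([0.20827357, 0.58913301, 0.40392032]), 'ee_rot': array([ 1.69058448e-01,  9.85605780e-01, -6.94903518e-04, -6.27836094e-05]), 'ft_force': array([-0.54559776,  0.56392926,  0.02326115]), 'torque': array([ 0.00833024, -0.03175529,  0.04022613]), 'grasp_force': 0.0, 'grip_width': 0.9999425425829417}
scene [[0.655, -0.456, 0.603, -0.222], [-0.755, -0.419, 0.504, -0.667], [0.023, -0.785, -0.619, 0.906], [0.0, 0.0, 0.0, 1.0]]
module_center 0.78 [ 0.5211 -0.3117  0.021 ]
bay 0.94 [0.6773 0.0869 0.0022]
wheel_axis 0.66 [0.6437 0.2464 0.1601]
wheel_axis 0.61 [0.6704 0.201  0.156 ]
wheel_mark 0.93 [0.6708 0.1997 0.1565]
pointer 0.65 [0.7009 0.2362 0.1619]
cutters 0.79 [ 0.4389 -0
[... 227 characters left out ...]
002, -0.844, -0.537, 0.704], [0.0, 0.0, 0.0, 1.0]]
module_center 0.74 [ 0.5191 -0.3167  0.0152]
module_center 0.74 [0.6703 0.2003 0.1586]
tab 0.63 [ 0.4923 -0.382   0.0386]
tab 0.18 [ 0.6801  0.0897 -0.0016]
bay 0.56 [ 0.6821  0.0887 -0.0014]
bay 0.54 [ 0.5221 -0.3192  0.0161]
wheel_axis 0.56 [0.6446 0.241  0.1561]
wheel_axis 0.18 [0.7061 0.2366 0.1555]
wheel_mark 0.71 [0.6692 0.2002 0.159 ]
pointer 0.83 [0.7015 0.2349 0.1561]
cutters 0.59 [ 4.334e-01 -1.241e-01 -1.000e-04]
pad 0.6 [ 0.5341  0.377  -0.0041]
pad 0.48 [0.6729 0.2012 0.1608]
marker 0.56 [ 0.3881 -0.2274 -0.0015]
wrist [[0.333, 0.908, 0.255, 0.144], [0.943, -0.321, -0.09, 0.612], [0.0, 0.27, -0.963, 0.376], [0.0, 0.0, 0.0, 1.0]]
```

View pics/scene0.png

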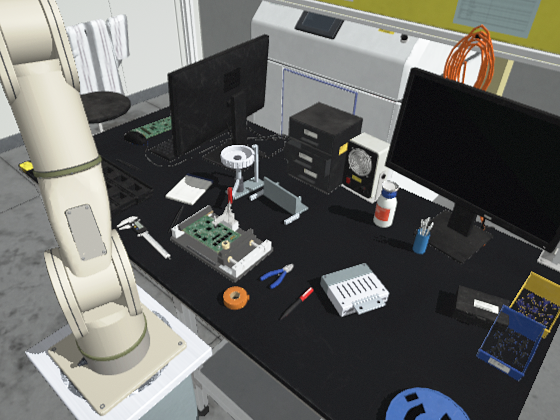

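View pics/side0.png

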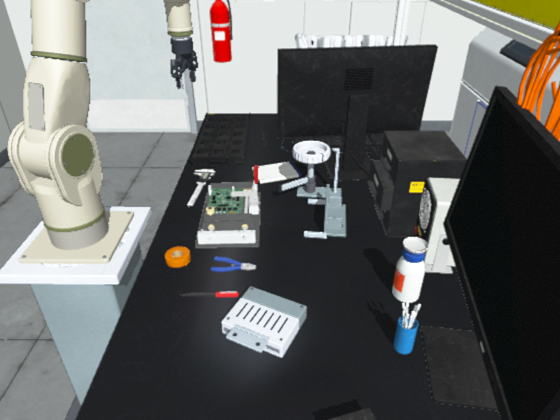

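The module lies at about (0.52, -0.32) with its tab toward -y. The dock is at about (0.68, 0.088) with a yaw of about -7°, and the wheel mark is about 50° clockwise of the pointer. The marker and cutters lie to the robot's side of the module. Next I'll refine the poses.

```bash
python3 - <<'E'
from h import *
print([a for a in dir(manip) if a[0]!='_'])
# body top outline from silhouettes projected to z=0.036
for n in ["scene","side"]:
    c=shot(n); W=c["W"]
    for l in ["module_center","tab"]:
        s=manip.silhouettes(c,l)
        if not s: print(n,l,'none'); continue
        m=s[0]["pixels"]; v,u=np.nonzero(m)
        print(n,l,round(s[0]["conf"],2),m.sum(),u.min(),u.max(),v.min(),v.max())
    im=c["color"]; v0,v1,u0,u1=(max(v.min()-15,0),v.max()+15,u.min()-15,u.max()+15)
    cv2.imwrite(f"pics/crop_{n}.png",cv2.resize(im[v0:v1,u0:u1,::-1],None,fx=6,fy=6)[:600,:800]); print(u0,v0)
    print(c["fx"],c["fy"],c["cx"],c["cy"])
a=cv2.imread("pics/crop_scene.png");b=cv2.imread("pics/crop_side.png");print(a.shape,b.shape)
E
```

```text
['MotionError', 'camera', 'get_obs', 'hand_in', 'look_for', 'silhouettes', 'tip_extent', 'tip_of']
scene module_center 0.61 2374 320 387 263 315
scene tab 0.75 2343 321 387 264 314
306 249
435.479443340026 435.479443340026 278.70102235017737 209.86300507957816
side module_center 0.79 3884 221 305 286 356
side tab 0.85 3952 221 306 286 356
206 271
431.12028266870163 431.12028266870163 279.8930482539489 207.7622873111328
(480, 576, 3) (600, 690, 3)
```

```bash
cat >> h.py <<'E'
from scipy.optimize import minimize
def box(a,b): return np.array([[x,y,z] for x in (a[0],b[0]) for y in (a[1],b[1]) for z in (a[2],b[2])])
MOD=[box((-.06,-.07,-.018),(.06,.07,.018)),box((.06,-.04,.012),(.088,.04,.018))]
def render(c,M):
    m=np.zeros((1680,2240),np.uint8); Ci=np.linalg.inv(c["W"])
    for b in MOD:
        p=(Ci@M@np.c_[b,np.ones(8)].T)[:3]
        uv=np.c_[c["fx"]*p[0]/p[2]+c["cx"]+.5,c["fy"]*p[1]/p[2]+c["cy"]+.5]*4
        cv2.fillConvexPoly(m,cv2.convexHull(uv.astype(np.int32)),1)
    return cv2.resize(m.astype(np.float32),(560,420),interpolation=cv2.INTER_AREA)
def fit(names,pose,x0,steps):
    V=[]
    for n in names:
        c=shot(n); s=manip.silhouettes(c,"module_center")
        if s: V.append((c,s[0]["pixels"].astype(np.float32)))
    f=lambda q:sum(np.abs(render(c,pose(q))-m).sum()/m.sum() for c,m in V)
    x0=np.array(x0); r=minimize(f,x0,method="Nelder-Mead",options=dict(initial_simplex=np.vstack([x0,x0+np.diag(steps)]),xatol=1e-4,fatol=1e-4))
    print("fit",np.round(r.x,4),round(r.fun,3),len(V)); return r.x
def flat(q):
    M=np.eye(4); M[:3,:3]=R.from_euler("z",q[2]).as_matrix(); M[:3,3]=q[0],q[1],.018; return M
E
python3 - <<'E'
from h import *
fit(["scene","side"],flat,[.52,-.315,-1.95],[.01,.01,.1]); fit(["scene"],flat,[.52,-.315,-1.95],[.01,.01,.1]);fit(["side"],flat,[.52,-.315,-1.95],[.01,.01,.1])
for n in ["scene","side"]*2:
    c=shot(n); pts(c,["bay","wheel_axis","pointer","wheel_mark"])
E
```

```text
fit [ 0.5215 -0.3155 -2.035 ] 0.095 2
fit [ 0.5228 -0.3139 -2.0433] 0.046 1
fit [ 0.5206 -0.3165 -2.0083] 0.05 1
bay 0.68 [0.6791 0.0875 0.0019]
wheel_axis 0.62 [0.6392 0.2445 0.163 ]
pointer 0.8 [0.7022 0.2381 0.1603]
wheel_mark 0.76 [0.6734 0.2038 0.1581]
wheel_mark 0.53 [ 0.4914 -0.3824  0.0384]
bay 0.76 [ 0.6777  0.0881 -0.0034]
pointer 0.83 [0.7065 0.2357 0.1613]
wheel_mark 0.56 [0.6447 0.2407 0.1602]
bay 0.7 [0.6764 0.0858 0.0033]
bay 0.67 [ 0.5193 -0.3142  0.0193]
wheel_axis 0.65 [0.6423 0.2457 0.1586]
pointer 0.87 [0.7039 0.2381 0.1597]
wheel_mark 0.76 [0.6697 0.2023 0.1569]
bay 0.79 [ 0.6798  0.089  -0.0022]
wheel_axis 0.81 [0.6439 0.2424 0.16  ]
pointer 0.91 [0.7054 0.2384 0.1545]
wheel_mark 0.8 [0.6705 0.1954 0.1623]
wheel_mark 0.29 [0.6426 0.2425 0.1594]
```

Call:
{"api": "move_arm", "payload": {"plan": [0, 0, 0, -0.37, -0.177, -0.02, 0.04, 0, 0, 0, -0.37, -0.177, -0.02, 0.04, 0, 0, 0, -0.37, -0.177, -0.02, 0.04, 0, 0, 0, -0.37, -0.177, -0.02, 0.04, 0, 0, 0, -0.37, -0.177, -0.02, 0.04, 0, 0, 0, -0.37, -0.177, -0.02, 0.04, 0, 0, 0, -0.56, -0.533, -0.02, 0.04, 0, 0, 0, -0.56, -0.533, -0.02, 0.04, 0, 0, 0, -0.56, -0.533, -0.02, 0.04, 0, 0, 0, -0.56, -0.533, -0.02, 0.04, 0, 0, 0, -0.56, -0.533, -0.02, 0.04, 0, 0, 0, -0.56, -0.533, -0.02, 0.04]}}

```text
clock: 4.7
position: [0.5472, -0.0453, 0.4248]
ee_rot: [0.169, 0.986, 0.0, 0.0]
ft_force: [1.7, 0.6, -0.0]
grip_width: 0.471
grasp_force: 0.0
```

```bash
cat >> h.py <<'E'
U=np.array([0.443,0.896,0]); ZW=np.array([0,0,1.])
def pose(g,tau,u=U,s=1):
    t=np.radians(tau); z=np.cos(t)*u-np.sin(t)*ZW; y=s*(np.sin(t)*u+np.cos(t)*ZW)
    M=np.eye(4); M[:3,:3]=np.c_[np.cross(y,z),y,z]; M[:3,3]=np.array(g)-.155*z; return M
def rel(M,M0=None):
    D=np.linalg.inv(T() if M0 is None else M0)@M
    v=np.r_[R.from_matrix(D[:3,:3]).as_rotvec(),D[:3,3]]; print(np.round(v,3).tolist()); return v
def st():
    o=manip.get_obs(); print("t",round(o["clock"],2),"q",np.round(o["joint_pos"],2),"p",np.round(o["position"],4),"z",np.round(T(o)[:3,2],2),"y",np.round(T(o)[:3,1],2),"F",np.round(o["ft_force"],1),"g",round(float(o["grip_width"]),2),round(float(o["grasp_force"]),1))
E
python3 - <<'E'
from h import *
st()
for s in (1,-1):
    rel(pose([.46,-.44,.20],60,s=s)); rel(pose([.46,-.44,.10],45,s=s))
E
```

```text
t 4.7 q [-0.4   0.15  0.44  1.66 -0.07  1.35  1.29] p [ 0.5472 -0.0453  0.4248] z [ 0.  0. -1.] y [0.33 0.94 0.  ] F [ 1.7  0.6 -0. ] g 0.47 0.0
[-0.522, -0.031, 0.117, -0.04, -0.478, 0.09]
[-0.784, -0.046, 0.114, -0.036, -0.51, 0.215]
[0.046, -0.782, -2.923, -0.04, -0.478, 0.09]
[0.069, -1.158, -2.8, -0.036, -0.51, 0.215]
```

Call:
{"api": "move_arm", "payload": {"plan": [-0.06, 0, 0.01, 0, -0.06, 0.01, 0.04, -0.12, -0.01, 0.02, -0.01, -0.12, 0.02, 0.04, -0.18, -0.01, 0.04, -0.01, -0.18, 0.03, 0.04, -0.24, -0.01, 0.05, -0.02, -0.24, 0.04, 0.04, -0.3, -0.02, 0.07, -0.02, -0.29, 0.05, 0.04, -0.36, -0.02, 0.08, -0.03, -0.35, 0.06, 0.04, -0.42, -0.03, 0.1, -0.03, -0.41, 0.07, 0.04, -0.48, -0.03, 0.11, -0.04, -0.45, 0.08, 0.04, -0.522, -0.031, 0.117, -0.04, -0.478, 0.09, 0.04, -0.522, -0.031, 0.117, -0.04, -0.478, 0.09, 0.04, -0.522, -0.031, 0.117, -0.04, -0.478, 0.09, 0.04]}}

```text
clock: 6.08
position: [0.4262, -0.5067, 0.3346]
ee_rot: [0.22, 0.941, 0.252, 0.059]
ft_force: [1.1, 0.5, -0.0]
grip_width: 0.47
grasp_force: 0.0
```

```bash
python3 - <<'E'
from h import *
st()
rel(pose([.46,-.44,.20],60));rel(pose([.46,-.44,.10],45))
E
```

```text
t 6.08 q [ 0.49  0.63  0.64  1.38 -0.77  1.61  2.32] p [ 0.4262 -0.5067  0.3346] z [ 0.22  0.45 -0.87] y [0.38 0.78 0.5 ] F [ 1.1  0.5 -0. ] g 0.47 0.0
[-0.001, -0.0, 0.001, -0.001, -0.003, -0.001]
[-0.263, -0.0, 0.0, -0.001, -0.093, 0.091]
```

```bash
python3 - <<'E'
from h import *
te=np.array([.4825,-.3944,0])
rel(pose(te-.03*U+ZW*.08,45));rel(pose(te-.03*U+ZW*.042,45))
E
```

```text
[-0.263, -0.0, 0.0, -0.001, -0.084, 0.119]
[-0.263, -0.0, 0.0, -0.001, -0.103, 0.152]
```

Call:
{"api": "move_arm", "payload": {"plan": [-0.09, 0, 0, 0, -0.03, 0.04, 0.04, -0.18, 0, 0, 0, -0.06, 0.08, 0.04, -0.263, 0, 0, -0.001, -0.084, 0.119, 0.04, -0.263, 0, 0, -0.001, -0.094, 0.135, 0.04, -0.263, 0, 0, -0.001, -0.103, 0.152, 0.04, -0.263, 0, 0, -0.001, -0.103, 0.152, 0.04, -0.263, 0, 0, -0.001, -0.103, 0.152, 0.04]}}

```text
clock: 6.95
position: [0.4212, -0.5199, 0.1531]
ee_rot: [0.21, 0.9, 0.372, 0.088]
ft_force: [-0.6, -0.3, 0.7]
grip_width: 0.466
grasp_force: 0.0
```

```bash
python3 - <<'E'
from h import *
st()
te=np.array([.4825,-.3944,0])
rel(pose(te+.015*U+ZW*.040,45))
c=shot("wrist");s=shot("side")
cv2.imwrite("pics/a.png",np.hstack([cv2.resize(c["color"],(400,300)),cv2.resize(s["color"][240:405,150:370],(400,300))])[:,:,::-1])
E
```

```text
t 6.95 q [ 0.66  0.89  0.49  1.4  -0.98  1.59  2.53] p [ 0.4212 -0.5199  0.1531] z [ 0.31  0.63 -0.71] y [0.31 0.64 0.71] F [-0.6 -0.3  0.7] g 0.47 0.0
[-0.001, 0.001, 0.002, 0.001, 0.029, 0.034]
```

View pics/a.png

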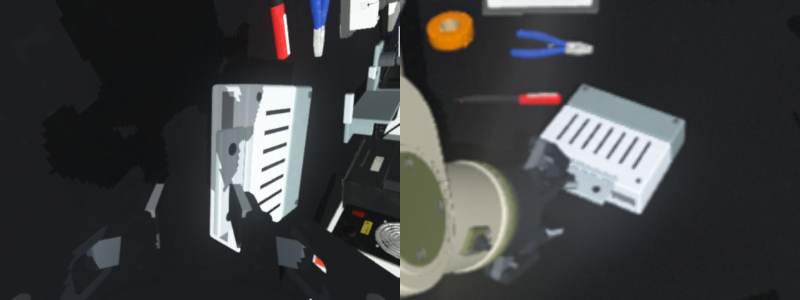

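```bash
python3 - <<'E'
from h import *
c=shot("wrist"); Ci=np.linalg.inv(c["W"]); M=flat([.5215,-.3155,-2.035])
im=c["color"][:,:,::-1].copy()
def pr(P): p=(Ci@np.r_[P,1])[:3]; return (int(c["fx"]*p[0]/p[2]+c["cx"]),int(c["fy"]*p[1]/p[2]+c["cy"]))
for b in MOD:
    for i in range(8):
        for j in range(i):
            if (b[i]!=b[j]).sum()==1: cv2.line(im,pr((M@np.r_[b[i],1])[:3]),pr((M@np.r_[b[j],1])[:3]),(0,255,0),1)
t=T()
for y in(-.02,0,.02): cv2.circle(im,pr((t@[0,y,.17,1])[:3]),3,(255,0,255),-1)
cv2.imwrite("pics/b.png",im); pts(c,["tab","module_center"])
E
```

```text
tab 0.68 [ 0.49   -0.3798  0.035 ]
module_center 0.79 [ 0.5196 -0.3126  0.0225]
```

View pics/b.png

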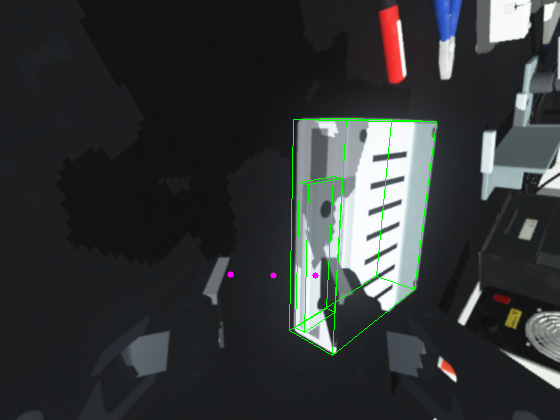

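Call:
{"api": "move_arm", "payload": {"plan": [0, 0, 0.001, 0, 0.01, 0.011, 0.04, 0, 0, 0.001, 0, 0.02, 0.022, 0.04, 0, 0, 0.002, 0.001, 0.029, 0.033, 0.04, 0, 0, 0.002, 0.001, 0.029, 0.033, 0.04]}}

```text
clock: 7.7
position: [0.4402, -0.4782, 0.1484]
ee_rot: [0.21, 0.899, 0.374, 0.086]
ft_force: [-0.2, -0.7, -0.1]
grip_width: 0.464
grasp_force: 0.0
```

```bash
cat >> h.py <<'E'
def arc(C,phi,tau,d,w,u=U,s=1):
    """grasp pose holding the tab's end lower edge at d behind the lower fingertip, module at phi"""
    P=np.array(C)+.06*u; P[2]=0; f=np.radians(phi)
    E=P-u*(.148*np.cos(f)-.030*np.sin(f))+ZW*(.148*np.sin(f)+.030*np.cos(f))
    M=pose([0,0,0],tau,u,s); y,z=M[:3,1],M[:3,2]
    return pose(E+d*z-.014*z+w/2*y*s,tau,u,s)
E
python3 - <<'E'
from h import *
st()
C=[.5215,-.3155,0]
for phi,d,w in [(0,.015,.04),(5,.015,.04),(12,.015,.04),(20,.016,.038),(28,.018,.034),(36,.019,.03),(44,.02,.026)]: rel(arc(C,phi,45,d,w))
E
```

```text
t 7.7 q [ 0.6   0.85  0.48  1.48 -0.99  1.53  2.51] p [ 0.4402 -0.4782  0.1484] z [ 0.31  0.64 -0.71] y [0.31 0.63 0.71] F [-0.2 -0.7 -0.1] g 0.46 0.0
[0.002, -0.002, -0.001, -0.001, 0.003, -0.004]
[0.002, -0.002, -0.001, -0.001, 0.014, -0.011]
[0.002, -0.002, -0.001, -0.001, 0.031, -0.018]
[0.002, -0.002, -0.001, -0.001, 0.05, -0.024]
[0.002, -0.002, -0.001, -0.001, 0.069, -0.025]
[0.002, -0.002, -0.001, -0.001, 0.088, -0.025]
[0.002, -0.002, -0.001, -0.001, 0.107, -0.021]
```

Call:
{"api": "move_arm", "payload": {"plan": [0, 0, 0, 0, 0.003, -0.004, 0.04, 0, 0, 0, 0, 0.014, -0.011, 0.04, 0, 0, 0, 0, 0.022, -0.015, 0.04, 0, 0, 0, 0, 0.031, -0.018, 0.04, 0, 0, 0, 0, 0.041, -0.021, 0.039, 0, 0, 0, 0, 0.05, -0.024, 0.038, 0, 0, 0, 0, 0.06, -0.025, 0.036, 0, 0, 0, 0, 0.069, -0.025, 0.034, 0, 0, 0, 0, 0.088, -0.025, 0.03, 0, 0, 0, 0, 0.107, -0.021, 0.026, 0, 0, 0, 0, 0.107, -0.021, 0.026], "squeeze": 40}}

```text
clock: 9.07
position: [0.4678, -0.4239, 0.2403]
ee_rot: [0.21, 0.9, 0.373, 0.087]
ft_force: [0.6, -1.1, -1.0]
grip_width: 0.306
grasp_force: 0.3
```

```bash
cat >> h.py <<'E'
def tipped(q):
    """pivot x,y, tilt phi(rad), yaw of -x_m heading"""
    u=np.array([np.cos(q[3]),np.sin(q[3]),0]); c,s=np.cos(q[2]),np.sin(q[2])
    x=-u*c+ZW*s; z=u*s+ZW*c; M=np.eye(4); M[:3,:3]=np.c_[x,np.cross(z,x),z]; M[:3,3]=np.r_[q[0],q[1],0]+.06*x+.018*z; return M
E
python3 - <<'E'
from h import *
st()
fit(["scene","side"],tipped,[.548,-.262,.75,1.107],[.01,.01,-.3,.1])
c=shot("wrist");s=shot("side")
cv2.imwrite("pics/c.png",np.hstack([cv2.resize(c["color"],(400,300)),cv2.resize(s["color"][200:390,150:404],(400,300))])[:,:,::-1])
E
```

```text
t 9.07 q [ 0.49  0.67  0.49  1.54 -0.97  1.55  2.38] p [ 0.4678 -0.4239  0.2403] z [ 0.31  0.63 -0.71] y [0.31 0.63 0.71] F [ 0.6 -1.1 -1. ] g 0.31 0.3
fit [ 0.5483 -0.2609  0.7887  1.0829] 0.918 2
```

View pics/c.png

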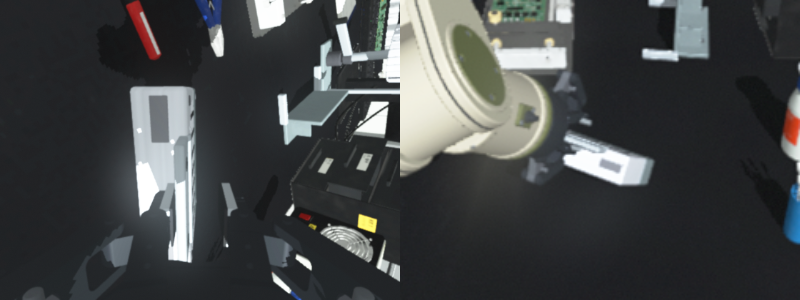

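The module is tilted about 45°, with the tab at (180,190) between the fingers. I'll close the gripper on it now.

Call:
{"api": "move_arm", "payload": {"plan": [0, 0, 0, 0, 0, 0, 0.0, 0, 0, 0, 0, 0, 0, 0.0, 0, 0, 0, 0, 0, 0, 0.0, 0, 0, 0, 0, 0, 0, 0.0], "squeeze": 60}}

```text
clock: 9.88
position: [0.4662, -0.4256, 0.2387]
ee_rot: [0.211, 0.899, 0.373, 0.086]
ft_force: [0.2, -0.7, -5.0]
grip_width: 0.055
grasp_force: 59.6
```

```bash
python3 - <<'E'
from h import *
st()
t=T(); g=t[:3,3]+.155*t[:3,2]; print(g)
P=np.array([.548,-.262,0])
# rotate rigidly about pivot with 20mm lift, then up
ax=np.cross(U,ZW)  # rotation raising tab
for a,l in [(10,.01),(20,.02),(30,.03),(40,.03),(45,.03)]:
    for s in(1,):
        Rr=R.from_rotvec(s*np.radians(a)*ax).as_matrix(); M=t.copy(); M[:3,:3]=Rr@t[:3,:3]; M[:3,3]=P+Rr@(t[:3,3]-P)+[0,0,l]; rel(M,t); print(M[:3,2])
E
```

```text
t 9.88 q [ 0.49  0.67  0.5   1.54 -0.97  1.55  2.38] p [ 0.4662 -0.4256  0.2387] z [ 0.31  0.63 -0.71] y [0.32 0.63 0.71] F [ 0.2 -0.7 -5. ] g 0.05 59.6
[ 0.51467923 -0.32727204  0.1290757 ]
[-0.174, 0.0, -0.0, -0.0, -0.045, -0.009]
[ 0.36267164  0.7344849  -0.57358627]
[-0.349, 0.001, -0.0, -0.0, -0.09, -0.01]
[ 0.40128522  0.81258369 -0.42270312]
[-0.523, 0.001, -0.0, -0.0, -0.133, -0.001]
[ 0.42770579  0.86602124 -0.25898834]
[-0.698, 0.002, -0.0, -0.001, -0.18, 0.023]
[ 0.44113135  0.89317542 -0.08741166]
[-0.785, 0.002, -0.0, -0.001, -0.201, 0.038]
[ 4.42827808e-01  8.96606627e-01 -2.97709912e-04]
```

```bash
python3 - <<'E'
from h import *
t=T(); P=np.array([.548,-.262,0]); ax=np.cross(U,ZW)
for a,l in [(8,.02),(16,.04),(24,.05),(32,.05),(40,.05),(45,.05)]:
    Rr=R.from_rotvec(-np.radians(a)*ax).as_matrix(); M=t.copy(); M[:3,:3]=Rr@t[:3,:3]; M[:3,3]=P+Rr@(t[:3,3]-P)+[0,0,l]; rel(M,t)
print(M)
E
```

```text
[0.14, -0.0, 0.0, 0.0, 0.055, -0.006]
[0.279, -0.001, 0.0, 0.0, 0.109, -0.006]
[0.419, -0.001, 0.0, 0.0, 0.153, 0.006]
[0.558, -0.002, 0.0, 0.001, 0.187, 0.031]
[0.698, -0.002, 0.0, 0.001, 0.218, 0.06]
[0.785, -0.002, 0.0, 0.001, 0.235, 0.08]
[[-8.95159684e-01  4.45745562e-01 -1.85783743e-04  5.64648934e-01]
 [ 4.45745398e-01  8.95159597e-01  5.79137235e-04 -2.26352658e-01]
 [ 4.24453952e-04  4.35608056e-04 -9.99999815e-01  3.48100913e-01]
 [ 0.00000000e+00  0.00000000e+00  0.00000000e+00  1.00000000e+00]]
```

Call:
{"api": "move_arm", "payload": {"plan": [0.07, 0, 0, 0, 0.028, -0.003, 0, 0.14, 0, 0, 0, 0.055, -0.006, 0, 0.21, 0, 0, 0, 0.082, -0.006, 0, 0.279, -0.001, 0, 0, 0.109, -0.006, 0, 0.349, -0.001, 0, 0, 0.131, 0, 0, 0.419, -0.001, 0, 0, 0.153, 0.006, 0, 0.49, -0.002, 0, 0, 0.17, 0.018, 0, 0.558, -0.002, 0, 0.001, 0.187, 0.031, 0, 0.63, -0.002, 0, 0.001, 0.203, 0.045, 0, 0.698, -0.002, 0, 0.001, 0.218, 0.06, 0, 0.785, -0.002, 0, 0.001, 0.235, 0.08, 0, 0.785, -0.002, 0, 0.001, 0.235, 0.08, 0]}}

```text
clock: 11.38
position: [0.5658, -0.2222, 0.348]
ee_rot: [0.226, 0.974, 0.001, -0.001]
ft_force: [0.8, 1.8, -3.8]
grip_width: 0.058
grasp_force: 59.1
```

```bash
cat >> h.py <<'E'
def held(q,g0=None):
    """module in hand, tool-frame: q = tilt about tool x, tilt about y, offset x, offset z of module centre, offset y"""
    M=np.eye(4); A=np.c_[[0,0,-1.],[1,0,0],[0,1,0]]  # x_m=-z_t, z_m=+y_t
    A[:,1]=np.cross(A[:,2],A[:,0]); M[:3,:3]=R.from_rotvec([q[0],q[1],0]).as_matrix()@A
    M[:3,3]=[q[2],-.015+(q[4] if len(q)>4 else 0),q[3]]; return T()@M
E
python3 - <<'E'
from h import *
st()
q=fit(["scene","side"],held,[0,0,0,.225,0],[.1,.1,.01,.01,.005])
M=held(q); print(M.round(3))
c=shot("wrist");s=shot("side")
cv2.imwrite("pics/d.png",np.hstack([cv2.resize(c["color"],(400,300)),cv2.resize(s["color"][150:360,150:430],(400,300))])[:,:,::-1])
E
```

```text
t 11.38 q [-0.22  0.38  0.67  1.61 -0.25  1.23  1.6 ] p [ 0.5658 -0.2222  0.348 ] z [-0.  0. -1.] y [0.44 0.9  0.  ] F [ 0.8  1.8 -3.8] g 0.06 59.1
fit [-0.0598  0.0004  0.0022  0.2419  0.0056] 0.192 2
[[-0.027  0.894  0.446  0.558]
 [-0.055 -0.447  0.893 -0.234]
 [ 0.998 -0.001  0.061  0.107]
 [ 0.     0.     0.     1.   ]]
```

View pics/d.png

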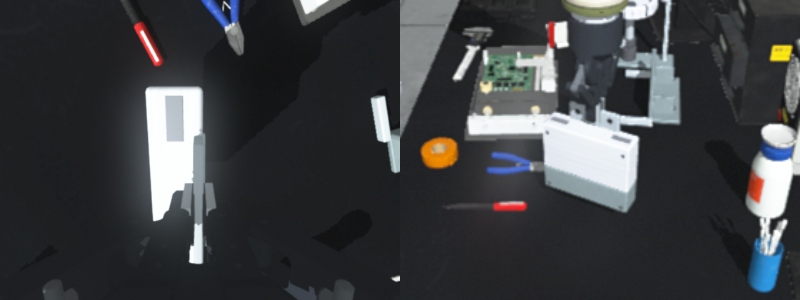

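```bash
cat >> h.py <<'E'
YAW=-0.108; BAY=np.array([.678,.0877,0]); D=np.array([np.cos(YAW),np.sin(YAW),0]); DY=np.array([-D[1],D[0],0])
def down(p,y=D):
    M=np.eye(4); z=-ZW; M[:3,:3]=np.c_[np.cross(y,z),y,z]; M[:3,3]=p; return M
E
python3 - <<'E'
from h import *
off=.002*DY-.009*D
p=BAY-.032*D-off; 
rel(down([.60,-.08,.43],np.array([np.cos(.5),np.sin(.5),0])))
rel(down(p+[0,0,.43])); rel(down(p+[0,0,.35]))
E
```

```text
[0.001, -0.0, 0.607, 0.033, 0.148, -0.081]
[0.001, -0.001, 1.215, 0.06, 0.323, -0.081]
[0.001, -0.001, 1.215, 0.06, 0.323, -0.001]
```

Call:
{"api": "move_arm", "payload": {"plan": [0, 0, 0.05, 0.003, 0.012, -0.03, 0, 0, 0, 0.17, 0.009, 0.04, -0.06, 0, 0, 0, 0.3, 0.016, 0.075, -0.081, 0, 0, 0, 0.45, 0.025, 0.11, -0.081, 0, 0, 0, 0.607, 0.033, 0.148, -0.081, 0, 0, 0, 0.76, 0.04, 0.19, -0.081, 0, 0, 0, 0.91, 0.047, 0.235, -0.081, 0, 0, 0, 1.06, 0.054, 0.28, -0.081, 0, 0, 0, 1.215, 0.06, 0.323, -0.081, 0, 0, 0, 1.215, 0.06, 0.323, -0.055, 0, 0, 0, 1.215, 0.06, 0.323, -0.03, 0, 0, 0, 1.215, 0.06, 0.323, -0.03, 0]}}

```text
clock: 13.18
position: [0.6543, 0.0896, 0.3771]
ee_rot: [0.744, 0.668, -0.001, -0.001]
ft_force: [-0.4, -0.1, -4.7]
grip_width: 0.054
grasp_force: 59.1
```

```bash
python3 - <<'E'
from h import *
st()
q=fit(["scene","side"],held,[0,0,0,.242,0],[.1,.1,.01,.01,.005])
M=held(q); print(M.round(3))
for n in ["scene","side","wrist"]:
    c=shot(n); pts(c,["bay","wheel_axis","pointer","module_center","tab"])
c=shot("wrist");s=shot("side");k=shot("scene")
cv2.imwrite("pics/e.png",np.hstack([cv2.resize(s["color"][110:260,240:400],(400,375)),cv2.resize(k["color"][120:270,180:340],(400,375))])[:,:,::-1]);save(c,"e2.png")
E
```

```text
t 13.18 q [-0.73  0.51  0.75  1.43 -0.35  1.35 -0.07] p [0.6543 0.0896 0.3771] z [-0.  0. -1.] y [ 0.99 -0.11 -0.  ] F [-0.4 -0.1 -4.7] g 0.05 59.1
fit [-0.0169 -0.0029  0.0053  0.2427  0.0007] 0.235 2
[[-0.019 -0.106  0.994  0.642]
 [ 0.004 -0.994 -0.106  0.097]
 [ 1.     0.001  0.019  0.138]
 [ 0.     0.     0.     1.   ]]
bay 0.79 [0.6816 0.0858 0.0023]
bay 0.43 [0.5324 0.3788 0.0046]
wheel_axis 0.57 [0.6435 0.2441 0.1574]
wheel_axis 0.4 [0.5347 0.3795 0.0027]
pointer 0.65 [0.701  0.236  0.1589]
module_center 0.83 [0.6395 0.0935 0.1405]
tab 0.6 [0.6603 0.09   0.2175]
bay 0.58 [ 0.678   0.0908 -0.0019]
wheel_axis 0.83 [0.6446 0.2413 0.157 ]
wheel_axis 0.47 [0.6608 0.0888 0.2191]
pointer 0.75 [ 0.6835  0.089  -0.0037]
pointer 0.61 [0.7022 0.2345 0.1547]
module_center 0.88 [0.6444 0.0911 0.1378]
tab 0.66 [0.6608 0.0884 0.2162]
tab 0.31 [0.7033 0.239  0.1567]
bay 0.93 [ 0.6774  0.0882 -0.0011]
pointer 0.3 [0.6554 0.0906 0.2119]
tab 0.78 [0.6598 0.0876 0.2129]
```

View pics/e.png

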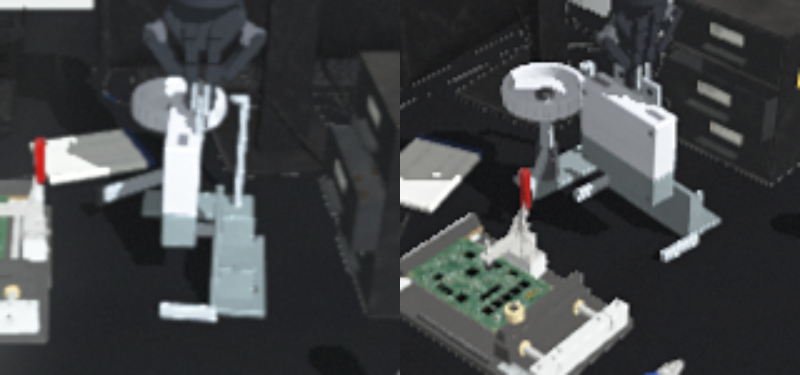

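Call:
{"api": "move_arm", "payload": {"plan": [0, 0, 0, 0, 0, 0.015, 0, 0, 0, 0, 0, 0, 0.03, 0, 0, 0, 0, 0, 0, 0.045, 0, 0, 0, 0, 0, 0, 0.06, 0, 0, 0, 0, -0.001, 0.004, 0.068, 0, 0, 0, 0, -0.001, 0.009, 0.068, 0, 0, 0, 0, -0.001, 0.014, 0.069, 0, 0, 0, 0, -0.001, 0.014, 0.07, 0, 0, 0, 0, -0.001, 0.014, 0.07, 0]}}

```text
clock: 15.55
position: [0.6686, 0.0877, 0.309]
ee_rot: [0.744, 0.669, 0.0, -0.0]
ft_force: [0.4, 0.8, -4.9]
grip_width: 0.057
grasp_force: 59.1
```

```bash
python3 - <<'E'
from h import *
st()
q=fit(["scene","side"],held,[0,0,0.003,.242,0],[.1,.1,.01,.01,.005])
M=held(q); print(M.round(3)); B=np.eye(4); B[:3,:3]=np.c_[D,DY,ZW]; B[:3,3]=BAY; print((np.linalg.inv(B)@M)[:3,3])
for n in ["scene","side"]:
    c=shot(n); pts(c,["module_center","tab"])
E
```

```text
t 15.55 q [-0.69  0.59  0.72  1.47 -0.4   1.24 -0.03] p [0.6686 0.0877 0.309 ] z [ 0.  0. -1.] y [ 0.99 -0.11  0.  ] F [ 0.4  0.8 -4.9] g 0.06 59.1
fit [-0.0071 -0.0424  0.003   0.2383  0.0007] 0.317 2
[[-0.003 -0.106  0.994  0.655]
 [ 0.042 -0.994 -0.105  0.092]
 [ 0.999  0.042  0.008  0.071]
 [ 0.     0.     0.     1.   ]]
[-0.02370303  0.00223368  0.07072631]
module_center 0.86 [0.6534 0.0917 0.0718]
tab 0.84 [0.6699 0.086  0.1473]
tab 0.67 [0.6763 0.0864 0.1454]
tab 0.54 [ 0.3881 -0.229  -0.0015]
```

Call:
{"api": "move_arm", "payload": {"plan": [0, 0, 0, 0, 0.002, 0.003, 0, 0, 0, 0, 0, 0.003, 0.005, 0, 0, 0, 0, 0, 0.003, 0.006, 0, 0, 0, 0, 0, 0.003, 0.007, 0, 0, 0, 0, 0, 0.003, 0.007, 0]}}

```text
clock: 16.68
position: [0.6715, 0.0874, 0.3018]
ee_rot: [0.744, 0.669, 0.0, -0.0]
ft_force: [0.4, 0.1, -4.0]
grip_width: 0.054
grasp_force: 59.1
```

Call:
{"api": "move_arm", "payload": {"plan": [0, 0, 0, 0, 0, 0.001, 0, 0, 0, 0, 0, 0, 0.001, 0, 0, 0, 0, 0, 0, 0.002, 0, 0, 0, 0, 0, 0, 0.002, 0]}}

```text
clock: 17.18
position: [0.6718, 0.0878, 0.3008]
ee_rot: [0.743, 0.669, 0.001, 0.0]
ft_force: [-0.9, 1.5, 4.1]
grip_width: 0.053
grasp_force: 60.3
```

Call:
{"api": "move_arm", "payload": {"plan": [0, 0, 0, 0, 0, 0, 0.01, 0, 0, 0, 0, 0, 0, 0.02, 0, 0, 0, 0, 0, 0, 0.03, 0, 0, 0, 0, 0, 0, 0.03, 0, 0, 0, 0, 0, -0.03, 0.03, 0, 0, 0, 0, 0, -0.08, 0.03, 0, 0, 0, 0, 0, -0.13, 0.03, 0, 0, 0, 0, 0, -0.13, 0.03]}}

```text
clock: 18.18
position: [0.672, 0.0866, 0.4345]
ee_rot: [0.744, 0.669, 0.003, 0.002]
ft_force: [-0.2, -0.1, -0.8]
grip_width: 0.354
grasp_force: 0.0
```

```bash
cat >> h.py <<'E'
B=np.eye(4); B[:3,:3]=np.c_[D,DY,ZW]; B[:3,3]=BAY
def stood(q):
    M=np.eye(4); x=ZW; z=np.array([np.cos(q[2]),np.sin(q[2]),0]); M[:3,:3]=np.c_[x,np.cross(z,x),z]; M[:3,3]=q[0],q[1],.06; return M
E
python3 - <<'E'
from h import *
st()
q=fit(["scene","side"],stood,[.657,.09,-.108],[.01,.01,.1])
print((np.linalg.inv(B)@stood(q))[:3,3])
for n in ["scene","side","wrist"]:
    c=shot(n); pts(c,["module_center","tab","wheel_axis","wheel_mark","pointer","bay"])
s=shot("side");k=shot("scene")
cv2.imwrite("pics/f.png",np.hstack([cv2.resize(s["color"][110:260,240:400],(400,375)),cv2.resize(k["color"][120:270,180:340],(400,375))])[:,:,::-1])
E
```

```text
t 18.18 q [-0.7   0.52  0.76  1.29 -0.35  1.46 -0.07] p [0.672  0.0866 0.4345] z [ 0.01  0.   -1.  ] y [ 0.99 -0.11  0.01] F [-0.2 -0.1 -0.8] g 0.35 0.0
fit [ 0.6586  0.0927 -0.1112] 0.147 2
[-0.01985693  0.00282755  0.06      ]
module_center 0.84 [0.6568 0.0909 0.0659]
tab 0.69 [0.6727 0.0911 0.1398]
wheel_axis 0.58 [0.6432 0.2472 0.1576]
wheel_axis 0.2 [ 0.3855 -0.223  -0.0007]
wheel_mark 0.85 [0.6718 0.2019 0.1581]
pointer 0.66 [0.7045 0.2366 0.1607]
tab 0.78 [0.6754 0.0878 0.1386]
wheel_axis 0.74 [0.6433 0.2418 0.16  ]
wheel_mark 0.88 [0.6696 0.1993 0.1596]
pointer 0.89 [0.705  0.2367 0.1564]
bay 0.97 [ 0.6823  0.087  -0.002 ]
tab 0.63 [0.6737 0.0898 0.1348]
wheel_mark 0.7 [0.6688 0.1997 0.1572]
bay 0.85 [0.6778 0.0892 0.0011]
```

View pics/f.png

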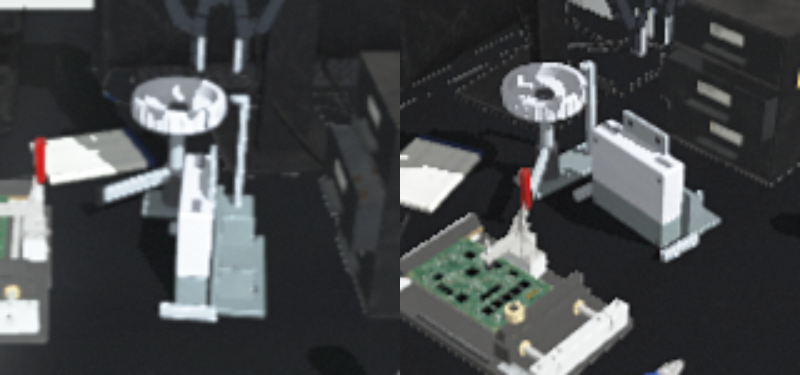

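```bash
cat >> h.py <<'E'
AX=np.array([.6437,.2438,0])
def rim(al,z,r=.051):
    a=np.radians(al); n=np.array([np.cos(a),np.sin(a),0]); return down(AX+r*n+ZW*z,-n)
E
python3 - <<'E'
from h import *
rel(rim(150,.40)); rel(rim(150,.36))
E
```

```text
[0.0, -0.001, 0.418, 0.173, -0.091, 0.03]
[0.0, -0.001, 0.418, 0.173, -0.091, 0.07]
```

Call:
{"api": "move_arm", "payload": {"plan": [0, 0, 0.1, 0.043, -0.023, 0.005, 0.03, 0, 0, 0.2, 0.087, -0.046, 0.01, 0.03, 0, 0, 0.3, 0.13, -0.068, 0.02, 0.03, 0, 0, 0.418, 0.173, -0.091, 0.03, 0.03, 0, 0, 0.418, 0.173, -0.091, 0.03, 0.03, 0, 0, 0.418, 0.173, -0.091, 0.03, 0.03]}}

```text
clock: 20.27
position: [0.5994, 0.2685, 0.4002]
ee_rot: [0.866, 0.5, 0.0, 0.0]
ft_force: [0.4, -1.0, -0.2]
grip_width: 0.349
grasp_force: 0.0
```

```bash
python3 - <<'E'
from h import *
st()
for i in range(3):
    for n in ["wrist","scene","side"]:
        c=shot(n); print(n);pts(c,["wheel_axis","wheel_mark","pointer"])
        if n=="wrist": w=c
Ci=np.linalg.inv(w["W"]); im=w["color"][:,:,::-1].copy()
def pr(P): p=(Ci@np.r_[P,1])[:3]; return (int(w["fx"]*p[0]/p[2]+w["cx"]),int(w["fy"]*p[1]/p[2]+w["cy"]))
for r in (.047,.055):
    cv2.polylines(im,[np.array([pr(AX+[r*np.cos(a),r*np.sin(a),.158]) for a in np.linspace(0,6.28,60)])],True,(0,255,0),1)
save(dict(color=im[:,:,::-1]),"g.png")
E
```

```text
t 20.27 q [-1.06  0.5   0.81  1.41 -0.36  1.38 -0.76] p [0.5994 0.2685 0.4002] z [ 0. -0. -1.] y [ 0.87 -0.5   0.  ] F [ 0.4 -1.  -0.2] g 0.35 0.0
wrist
wheel_axis 0.9 [0.6409 0.2408 0.1634]
wheel_mark 0.68 [0.6679 0.2014 0.1631]
pointer 0.77 [0.706  0.236  0.1576]
pointer 0.55 [5.347e-01 3.775e-01 2.000e-04]
scene
wheel_axis 0.85 [0.6419 0.2441 0.1602]
wheel_mark 0.67 [0.6745 0.1987 0.1578]
pointer 0.81 [0.7022 0.2381 0.1617]
side
wheel_axis 0.88 [0.644  0.2401 0.1603]
wheel_mark 0.85 [0.6706 0.2011 0.1606]
pointer 0.59 [0.6998 0.2365 0.156 ]
wrist
wheel_axis 0.82 [0.6401 0.2438 0.1607]
wheel_mark 0.58 [0.6692 0.2043 0.1621]
pointer 0.57 [0.7068 0.2357 0.1595]
scene
wheel_axis 0.88 [0.6427 0.2456 0.1608]
wheel_mark 0.88 [0.6709 0.1998 0.1577]
wheel_mark 0.61 [0.7004 0.2389 0.1609]
pointer 0.56 [0.7011 0.2376 0.162 ]
pointer 0.18 [ 0.386  -0.2245  0.    ]
side
wheel_axis 0.89 [0.6453 0.2421 0.1624]
wheel_mark 0.77 [0.6729 0.1994 0.1611]
pointer 0.75 [0.7028 0.2338 0.1562]
wrist
wheel_axis 0.88 [0.6415 0.2457 0.161 ]
wheel_axis 0.62 [0.7065 0.2372 0.1613]
wheel_mark 0.65 [0.6694 0.2006 0.1624]
scene
wheel_axis 0.89 [0.6435 0.2483 0.1631]
wheel_axis 0.72 [0.5317 0.3774 0.0036]
wheel_mark 0.78 [0.6731 0.2024 0.1566]
pointer 0.74 [0.6567 0.0902 0.0608]
pointer 0.57 [0.7002 0.2367 0.1619]
side
wheel_axis 0.74 [0.6445 0.2408 0.1614]
wheel_mark 0.93 [0.6688 0.199  0.1618]
pointer 0.81 [0.7013 0.2384 0.1582]
```

View pics/g.png

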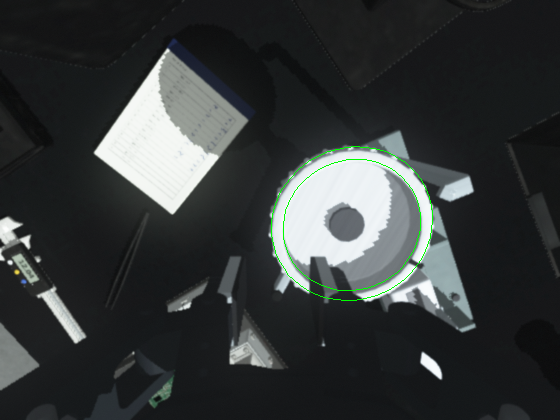

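Call:
{"api": "move_arm", "payload": {"plan": [0, 0, 0, 0, 0, 0.03, 0.03, 0, 0, 0, 0, 0, 0.06, 0.03, 0, 0, 0, 0, 0, 0.075, 0.03, 0, 0, 0, 0, 0, 0.082, 0.03, 0, 0, 0, 0, 0, 0.082, 0.03, 0, 0, 0, 0, 0, 0.082, 0, 0, 0, 0, 0, 0, 0.082, 0, 0, 0, 0, 0, 0, 0.082, 0, 0, 0, 0, 0, 0, 0.082, 0], "squeeze": 50}}

```text
clock: 23.2
position: [0.5996, 0.2694, 0.3191]
ee_rot: [0.866, 0.5, 0.001, -0.0]
ft_force: [0.7, 1.5, 5.6]
grip_width: 0.082
grasp_force: 46.7
```

```bash
python3 - <<'E'
from h import *
st()
t=T()
M0=rim(150,t[2,3])
for a in range(10,61,7): rel(rim(150+a,t[2,3]),M0)
for a in [52]: rel(rim(150+a,t[2,3]),M0)
E
```

```text
t 23.2 q [-1.04  0.56  0.78  1.51 -0.4   1.24 -0.73] p [0.5996 0.2694 0.3191] z [ 0.  0. -1.] y [ 0.87 -0.5   0.  ] F [0.7 1.5 5.6] g 0.08 46.7
[0.0, 0.0, -0.175, -0.009, 0.001, 0.0]
[0.0, 0.0, -0.297, -0.015, 0.002, 0.0]
[0.0, 0.0, -0.419, -0.021, 0.004, 0.0]
[0.0, 0.0, -0.541, -0.026, 0.007, 0.0]
[0.0, 0.0, -0.663, -0.031, 0.011, 0.0]
[0.0, 0.0, -0.785, -0.036, 0.015, 0.0]
[0.0, 0.0, -0.908, -0.04, 0.02, 0.0]
[0.0, 0.0, -1.03, -0.044, 0.025, 0.0]
[0.0, 0.0, -0.908, -0.04, 0.02, 0.0]
```

Call:
{"api": "move_arm", "payload": {"plan": [0, 0, -0.08, -0.004, 0, -0.001, 0, 0, 0, -0.175, -0.009, 0.001, -0.001, 0, 0, 0, -0.236, -0.012, 0.002, -0.001, 0, 0, 0, -0.297, -0.015, 0.002, -0.001, 0, 0, 0, -0.419, -0.021, 0.004, -0.001, 0, 0, 0, -0.541, -0.026, 0.007, -0.001, 0, 0, 0, -0.663, -0.031, 0.011, -0.001, 0, 0, 0, -0.785, -0.036, 0.015, -0.001, 0, 0, 0, -0.85, -0.038, 0.017, -0.001, 0, 0, 0, -0.905, -0.04, 0.02, -0.001, 0, 0, 0, -0.905, -0.04, 0.02, -0.001, 0]}}

```text
clock: 24.58
position: [0.5956, 0.2253, 0.3191]
ee_rot: [0.559, 0.829, -0.0, -0.002]
ft_force: [-8.8, 2.7, 7.6]
grip_width: 0.081
grasp_force: 50.4
```

```bash
cat >> h.py <<'E'
def wheel(k=2):
    A={}
    for i in range(k):
        for n in ["scene","side","wrist"]:
            c=shot(n)
            for l in ["wheel_mark","pointer"]:
                for d in manip.tip_of(c,l)[:3]:
                    p=(c["W"]@np.r_[d["position"],1])[:3]; r=np.hypot(*(p-AX)[:2])
                    if abs(p[2]-.158)<.02 and .035<r<.075 and d["conf"]>.5: A.setdefault(l,[]).append((n[:2],round(d["conf"],2),round(float(np.degrees(np.arctan2(p[1]-AX[1],p[0]-AX[0]))),1),round(r,3)))
    for l in A: print(l,A[l])
E
python3 - <<'E'
from h import *
st(); wheel()
E
```

```text
t 24.57 q [-0.89  0.46  0.61  1.56 -0.28  1.2   0.15] p [0.5956 0.2253 0.3191] z [-0.  0. -1.] y [ 0.93  0.37 -0.  ] F [-8.8  2.7  7.6] g 0.08 50.4
wheel_mark [('sc', 0.82, -5.3, np.float64(0.051)), ('si', 0.96, -6.7, np.float64(0.05)), ('wr', 0.74, -3.0, np.float64(0.047)), ('sc', 0.94, -5.6, np.float64(0.052)), ('si', 0.61, -6.7, np.float64(0.052)), ('wr', 0.67, -4.0, np.float64(0.048))]
pointer [('sc', 0.97, -5.0, np.float64(0.057)), ('si', 0.84, -4.9, np.float64(0.057)), ('wr', 0.73, -4.9, np.float64(0.062)), ('sc', 0.91, -5.8, np.float64(0.056)), ('si', 0.74, -5.1, np.float64(0.06)), ('wr', 0.79, -6.5, np.float64(0.063))]
```

Mark and pointer agree within about 1°. I'll release the rim and retreat.

Call:
{"api": "move_arm", "payload": {"plan": [0, 0, 0, 0, 0, 0, 0.015, 0, 0, 0, 0, 0, 0, 0.03, 0, 0, 0, 0, 0, 0, 0.03, 0, 0, 0, 0, 0, 0, 0.03, 0, 0, 0, 0, 0, -0.04, 0.03, 0, 0, 0, 0, 0, -0.1, 0.03, 0, 0, 0, 0, -0.05, -0.13, 0.03, 0, 0, 0, 0, -0.1, -0.13, 0.03, 0, 0, 0, 0, -0.1, -0.13, 0.03]}}

```text
clock: 26.6
position: [0.5017, 0.1853, 0.4494]
ee_rot: [0.56, 0.828, 0.001, -0.001]
ft_force: [-0.1, 0.7, 0.1]
grip_width: 0.348
grasp_force: 0.0
```

```bash
python3 - <<'E'
from h import *
st(); wheel()
q=fit(["scene","side"],stood,[.657,.09,-.108],[.01,.01,.1])
print((np.linalg.inv(B)@stood(q))[:3,3])
s=shot("side");k=shot("scene");pts(k,["cutters","pad","marker"])
cv2.imwrite("pics/i.png",np.hstack([cv2.resize(s["color"][110:260,240:400],(400,375)),cv2.resize(k["color"][120:270,180:340],(400,375))])[:,:,::-1])
E
```

```text
t 26.6 q [-1.04  0.11  0.66  1.66 -0.07  1.39  0.01] p [0.5017 0.1853 0.4494] z [-0.  0. -1.] y [0.93 0.37 0.  ] F [-0.1  0.7  0.1] g 0.35 0.0
pointer [('sc', 0.69, -5.1, np.float64(0.059)), ('si', 0.67, -7.5, np.float64(0.06)), ('si', 0.57, -7.6, np.float64(0.048)), ('wr', 0.84, -4.6, np.float64(0.061)), ('sc', 0.76, -4.8, np.float64(0.057)), ('si', 0.75, -9.0, np.float64(0.059)), ('wr', 0.58, -5.3, np.float64(0.063))]
wheel_mark [('si', 0.94, -7.4, np.float64(0.051)), ('wr', 0.93, -1.6, np.float64(0.051)), ('sc', 0.6, -3.1, np.float64(0.049)), ('si', 0.97, -5.7, np.float64(0.053)), ('wr', 0.95, -3.6, np.float64(0.05))]
fit [ 0.6589  0.0947 -0.1184] 0.175 2
[-0.01977775  0.00485095  0.06      ]
cutters 0.82 [ 0.4382 -0.123  -0.0029]
pad 0.65 [0.5318 0.3786 0.0015]
marker 0.6 [ 3.877e-01 -2.235e-01 -2.000e-04]
```

View pics/i.png

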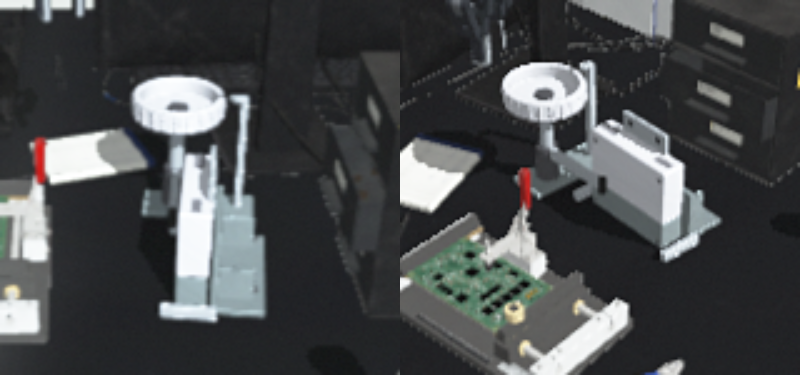

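The module stands in the dock against the plate with the arm across its front. The mark is within about 2° of the pointer and the bystanders haven't moved, so I'm handing in.

```bash
python3 -c "
from workcell import manip
print(manip.hand_in())"
```

```text
the job is handed in; nothing more can be done
None
```

The job is handed in: the module stands tab up in the dock against the plate, the retaining arm lies across its front with the mark within about 2° of the pointer, and the cutters, pad and marker measured where they started; the hand-in call did not report the verdict.

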